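# Pack the steel grip in the instrument box and bolt the lid

## Robot

A 6-joint arm with a two-finger parallel gripper is mounted at the origin on the work surface. World frame = base frame: x ahead of the robot, y to its left, z up, the work surface at z = 0. Lengths are in mm, angles in rad, forces in N, time in s.
With the tool pointing down it reaches from about 375 to 750 mm from the base axis. Payload 9 kg.
Tool frame: the origin (TCP) lies on the mounting face of the last link; the fingertips stand 173 mm ahead of it and the grasp point (between the pads) lies 155 mm ahead of it; z points along the fingers, y is the direction in which the jaws open and shut (so a half turn about z gives the same grasp; the last joint's range is limited). The gripper opens to 85 mm and grips with 20 to 120 N. Pads are 22 mm wide; open, the fingers measure 114 mm over their backs; the gripper's body (76 mm by 85 mm) begins 54 mm behind the grasp point. The pads swing forward as they close: fully open they stand 13 mm farther back than shut.
Start: joints at [1.105, 0.104, 0.097, 1.564, 0, 1.353], TCP at [147.158, 581.689, 404.731] pointing down, gripper open.
Joint ranges: [-2.99, 2.99], [-0.84, 1.86], [-1.1, 1.16], [-1.84, 2.11], [-1.51, 1.56], [-3.14, 3.14]. Speed limits (rad/s): [2.22, 2.22, 2.57, 3.14, 3.14, 3.14].

## Interface

Orientations are given as a 3x3 rotation matrix whose columns are the frame's x, y, z axes.
In Python, from rig import * gives the robot as it stands.
- The arm moves only by the tool apply_moves, never from a script. Its argument "motion" is a list of rows, each an object with "slide": the shift along the tool's x, y, z in m, a list of three; "dr": the turn, a rotation vector about the tool's x, y, z in rad, a list of three. A call has 1 to 12 rows; each row shifts and turns the commanded pose from where the row before left it, along the tool's axes as they then stand; what a row does not reach is not made up. A row lasts 1/12 s, in which the tool goes at most 41.7 mm and 7.16 degrees, less where a joint would pass 70% of its speed; a pose out of reach is approached as far as the arm can. A call with a gripper value outside its range is refused whole. "fingers" is the closure, from -1 (fully open) to 1 (shut), so that 0 is half open, set as the call begins (left out, the last holds). The fingers move at their own pace and stop on an object; the grip force is fixed at half the most. Time passes only in rows, so rows that do not move let the fingers close. It gives the time, the measured TCP pose, the force and the opening at its end, in the units of the state.
- sense(): the state, without advancing time (a new reading comes with each control period).
- capture(name): name is "scene" or "top" or "wrist"; returns the picture (384x512x3 uint8, red, green, blue); there is no depth.
- calibration(name): a dict with "mtx" (3x3 intrinsics, pixels), "R" (3x3) and "t" (3): a world point X has camera coordinates R X + t; the wrist camera has in their place "mount" (4x4, takes a point from camera to tool coordinates, whose origin is the TCP and whose axes are the flange's). Camera axes: x right, y down, z forward; pixel columns grow to the right and rows downward; lengths in mm; the calibration is good to about 2 mm. A picture is of the moment at which its call begins: read the wrist's pose just before it. calibration takes no time and is no camera call.
- close_job(): hands the job in, once; it reports no verdict.
The state is a dict: "time_s": time; "q": joint angles; "joint_velocities": joint speeds; "joint_efforts": joint torques, N m; "eef_pos": TCP position; "ee_rot": TCP orientation; "ft_force": force on the tool from outside, world axes, zero at the start; "ft_torque": the same for the moment, N m; "finger_gap": finger opening in mm.
Only numpy, scipy, OpenCV 4.12 (cv2) and the standard library are available. Lean on these libraries where they do the work, as an engineer would, in place of code of your own. Each camera call takes 0.05 s, during which the arm holds its last target.

## Task

Pack the loose stainless grip for the steriliser: lay it gently in the open instrument box, flat on the liner beside the tweezers that are already there. Then lower the lid fully shut without slamming it, and push the sliding bolt on it fully home through the keeper so that the lid is locked. Leave the tweezers in the box and everything else on the table where it is.

Things in the scene. Friction and masses are not known exactly. Their poses are not given: they have to be found in the camera images.
- grip_center (a point): Stainless tattoo grip, loose on the table, lying on its side: a round knurled handle 25 mm thick, 55 mm long; an 8 mm stem sticks out 55 mm beyond it along own +x, an 8 mm tube 18 mm along -x (128 mm overall). About 130 g, balanced near this point: the centre of the handle, on its axis, 12.5 mm above what it lies on.
- steribox: Stainless instrument box, fixed: 160 mm (own x) by 230 mm (y), 50 mm high, walls 3 mm, open on top. Origin: centre of its underside, at table height; own -x is its front, roughly towards the robot; z up. Flat liner inside at z = 6 mm. The lid's hinge line runs along y at x = +84, z = 50 mm. The keeper stands mid-front (x -100 to -80 mm, 23 mm wide) and rises to z = 74 mm.
- lid (a joint): Angle of the box's lid, a steel sheet 166 by 236 mm, 4 mm thick, rad: 0 = fully shut on the rim, 1.57 = upright, 1.95 = stop, leaning back away from the robot. It starts open, past upright. The hinge is stiff: the lid stays wherever it is left, and 2 to 4 N at its free edge moves it. With the bolt home the keeper holds it down, with 0.025 rad of play.
- lid_edge (a point): Middle of the lid's free edge on its outer face (on top when shut), 167 mm from the hinge line. Own axes turn with the lid and match the box's when shut: +x to the hinge, y along the edge, z out of the outer face. The bolt takes only the strip within 17 mm of the lid's middle line; the rest of the outer face is bare.
- bolt (a joint): Travel of the sliding bolt, m: 0 = drawn back, 0.028 = fully home at its stop. An 8 mm rod in two guide straps along the middle of the lid's outer face; it slides to the free edge (the box's -x when shut). It starts nearly drawn back; friction holds it where it is left, about 3 N moves it. From 0.022 on the tip stands out beyond the keeper's far side.
- bolt_handle (a point): Top centre of the bolt's handle: an upright round stub, 11 mm thick, square to the lid. Lid shut: its top is 84 mm above the table, 30 mm above the lid's face; strap tops are 17 mm below it. At box x = -24 mm with the bolt drawn back, -52 mm when home. Straps: the rear one 32 mm behind the handle when drawn back, the front one 17 mm ahead of it when home.
- keeper (a point): Middle of the keeper's opening on the bolt's axis, 60.5 mm above the table: a steel bridge on the box's front wall; opening 15 mm wide (y), from 54 to 68 mm above the table, 12 mm long along box x. The bolt can enter it only when the lid is down.
- tweezers_center (a point): Steel tweezers, 121 mm long, 10 mm wide, 6 mm high, lying flat on the liner in the far half of the box (own x along them, roughly along the box's y); the point is their centre, 3 mm above the liner. They stay in the box.
- pen_center (a point): Black cordless pen machine, a bystander lying on the table: a smooth fat pen, 26 mm in diameter and about 140 mm long; the point is its centre. Leave alone.
- wash_bottle: Squeeze bottle with yellow soap, 60 mm in diameter, 144 mm high plus a bent spout up to 178 mm, upright; origin at the centre of its underside. Leave alone.
- pigment_bottle: Small black bottle, 26 mm in diameter, 75 mm high, upright; origin at the centre of its underside. Leave alone.
- ink_block: Low clear holder with two ink cups, 50 by 72 by 20 mm; origin at the centre of its underside. Leave alone.
- power_unit: Round clear power supply, 92 mm in diameter, about 48 mm high; origin at the centre of its underside. Leave alone.
Things that resemble listed ones, but are neither listed nor needed, are in the scene too. Leave any yellow look-alike of the part that bears grip_center alone.

How it is judged (in metres and radians):
On the way, in this order (a step that is already met when the one before it is completed fails the run):
1. the grip lies flat on the liner in the box, let go of (x of grip_center in the frame of steribox between -0.07 and 0.07 m and y of grip_center in the frame of steribox between -0.1 and 0.1 m and z of grip_center in the frame of steribox below 0.022 m and contact force between the fingers and grip below 0.05 N and linear speed of grip below 0.03 m/s), for 0.2 s.
2. the lid is fully shut (value of joint lid below 0.02 rad), for 0.2 s.
3. the bolt is fully home in the keeper (value of joint bolt above 0.025 m and value of joint lid below 0.03 rad), for 0.2 s.
At the end, for the whole second after the job is handed in: The grip lies at rest and flat on the liner in the box (handle centre at most 22 mm above the box's underside), the tweezers lie in the box too (centre at most 14 mm up), the lid is shut (under 0.03 rad) and the bolt is at least 25 of its 28 mm home, its tip through the keeper (all of step 3 and x of grip_center in the frame of steribox between -0.07 and 0.07 m and y of grip_center in the frame of steribox between -0.1 and 0.1 m and z of grip_center in the frame of steribox below 0.022 m and z of tweezers_center in the frame of steribox below 0.014 m and x of tweezers_center in the frame of steribox between -0.08 and 0.08 m and y of tweezers_center in the frame of steribox between -0.115 and 0.115 m and linear speed of grip below 0.02 m/s); the robot touches nothing.
It fails at once if the grip is dropped (falls freely faster than 0.75 m/s, some 3 cm) (linear speed of grip above 0.75 m/s and contact force between the fingers and grip below 0.05 N).
It fails at once if the lid is slammed (closes faster than 4 rad/s) (velocity of joint lid below -4 rad/s).
It fails at once if the tweezers are taken out of the box (z of tweezers_center in the frame of steribox above 0.05 m).
It fails at once if a bystander on the table is moved by more than 4 cm (distance of any of pen_center, wash_bottle, pigment_bottle, ink_block, power_unit from where it was at the start of the episode above 0.04 m).
It also fails if it takes over 64 s, if anything falls off the work surface, if the arm or the gripper's body presses on something with over 40 N, if the wrist force passes 120 N, or if a joint passes its speed limit or range.

## Working session

There is one attempt and no reset: what is moved stays moved. The work goes in short steps, Python scripts to look and compute and a tool call to move; the robot and the scene stay as the last step left them, time stands still between calls to the robot, and variables do not carry over. Pictures are saved under pics/ and viewed, and the job is handed in when it is done.

Besides the shell and the picture viewer there is one more tool, called by a JSON object that holds its "method" and its "body". apply_moves: Moves the arm, as the interface text tells. Its arguments: {"type":"object","properties":{"motion":{"type":"array"},"fingers":{"type":"number"}},"required":["motion"]}

```bash
mkdir -p pics; ls
python3 - <<'E'
from rig import *
import cv2
s=sense();print(s)
for n in ("scene","top","wrist"):
    im=capture(n);cv2.imwrite(f"pics/{n}0.png",im[:,:,::-1])
    print(n,calibration(n))
E
```

```text
pics
{'time_s': 0.0, 'q': array([ 1.10528408e+00,  1.04731808e-01,  9.64778910e-02,  1.56391239e+00,
       -5.50299951e-06,  1.35308931e+00]), 'joint_velocities': array([-0.00052167, -0.0022616 , -0.00161991, -0.00065361,  0.00034157,
        0.00109368]), 'joint_efforts': array([-7.97286179e-05, -5.56928229e+01,  5.03648043e+01,  1.69260486e-02,
       -1.81131400e-04,  3.00707359e-05]), 'eef_pos': array([147.11340498, 581.57695302, 403.90788201]), 'ee_rot': array([[-9.69452995e-01,  2.45276410e-01, -6.10039049e-04],
       [ 2.45276997e-01,  9.69452263e-01, -1.22667111e-03],
       [ 2.90530250e-04, -1.33882853e-03, -9.99999062e-01]]), 'ft_force': array([ 0.09239454, -1.07026852, -0.29436866]), 'ft_torque': array([ 0.01778521,  0.02660716, -0.01870125]), 'finger_gap': 85.3954645958397}
scene {'mtx': array([[470.89122944,   0.        , 260.25273987],
       [  0.        , 470.89122944, 195.06383309],
       [  0.        ,   0.        ,   1.        ]]), 'R': array([[ 0.12852584,  0.9916477 , -0.01076775],
       [ 0.68351203, -0.0964454 , -0.72353963],
       [-0.71853491,  0.085633
[... 311 characters left out ...]
       [-9.97218407e-01, -1.23128273e-03, -7.45247092e-02],
       [ 7.45333930e-02, -1.01573115e-02, -9.97166788e-01]]), 't': array([ -38.82513082,  489.10176827, 1436.98874266])}
wrist {'mtx': array([[294.7238536 ,   0.        , 257.56658352],
       [  0.        , 294.7238536 , 187.28539661],
       [  0.        ,   0.        ,   1.        ]]), 'mount': array([[-7.28570200e-04, -9.63965898e-01, -2.66024842e-01,
         6.85521344e+01],
       [ 9.99999731e-01, -6.81298751e-04, -2.69979456e-04,
         1.01004215e+00],
       [ 7.90085966e-05, -2.66024967e-01,  9.63966136e-01,
         3.16142458e+01],
       [ 0.00000000e+00,  0.00000000e+00,  0.00000000e+00,
         1.00000000e+00]])}
```

View pics/scene0.png

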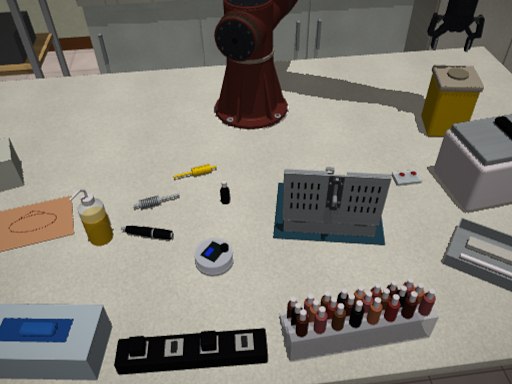

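View pics/top0.png

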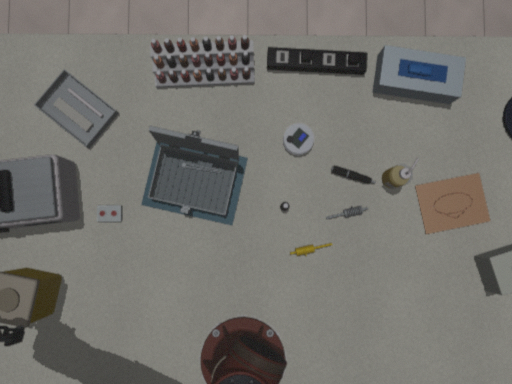

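View pics/wrist0.png

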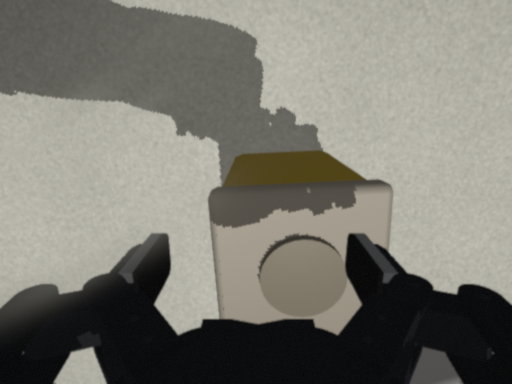

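The top view shows the box with its lid open at about (195,180) and the stainless grip at about (350,212). The yellow look-alike is at (310,249), the pen at (352,175) and the pigment bottle at (285,206). I'll zoom in to measure.

```bash
cat > h.py <<'E'
import numpy as np, cv2
from rig import *
def ray(name,uv,z,pose=None):
    c=calibration(name);d=np.linalg.inv(c["mtx"])@np.array([uv[0],uv[1],1.])
    if name=="wrist":
        p,Rt=pose;M=c["mount"]
        o=Rt@M[:3,3]+p;dd=Rt@M[:3,:3]@d
    else:
        o=-c["R"].T@c["t"];dd=c["R"].T@d
    return o+dd*(z-o[2])/dd[2]
def proj(name,X,pose=None):
    c=calibration(name);X=np.asarray(X,float)
    if name=="wrist":
        p,Rt=pose;M=c["mount"];x=M[:3,:3].T@(Rt.T@(X-p)-M[:3,3])
    else: x=c["R"]@X+c["t"]
    u=c["mtx"]@x;return u[:2]/u[2]
def save(n,im,box=None,k=1):
    if box: im=im[box[1]:box[3],box[0]:box[2]]
    im=cv2.resize(im,None,fx=k,fy=k,interpolation=cv2.INTER_NEAREST)
    cv2.imwrite(f"pics/{n}.png",im[:,:,::-1])
E
python3 - <<'E'
from h import *
t=cv2.imread("pics/top0.png")[:,:,::-1]
save("topbox",t,(130,115,260,230),6)
save("topgrip",t,(270,150,400,265),6)
s=cv2.imread("pics/scene0.png")[:,:,::-1]
save("scbox",s,(260,150,400,250),5)
E
```

```text
(no output)
```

View pics/topbox.png

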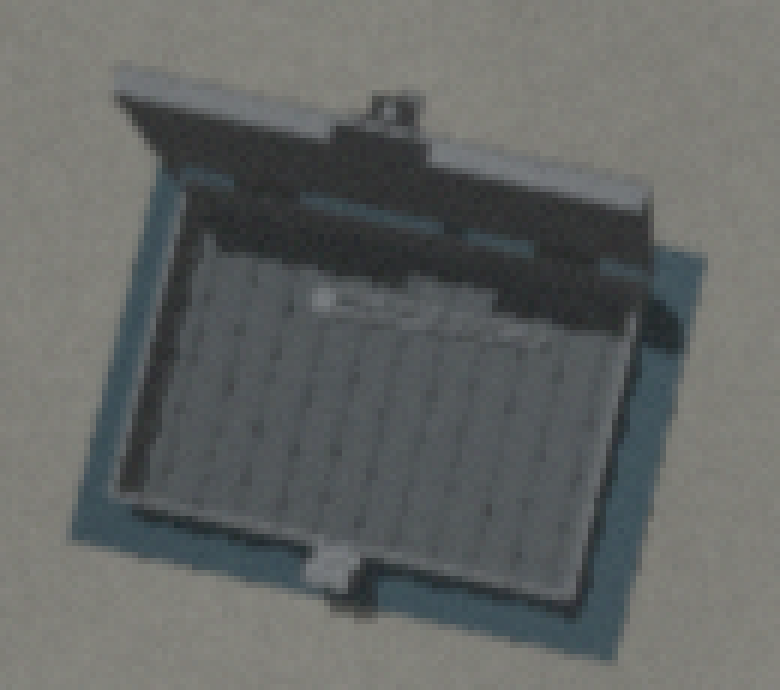

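View pics/topgrip.png

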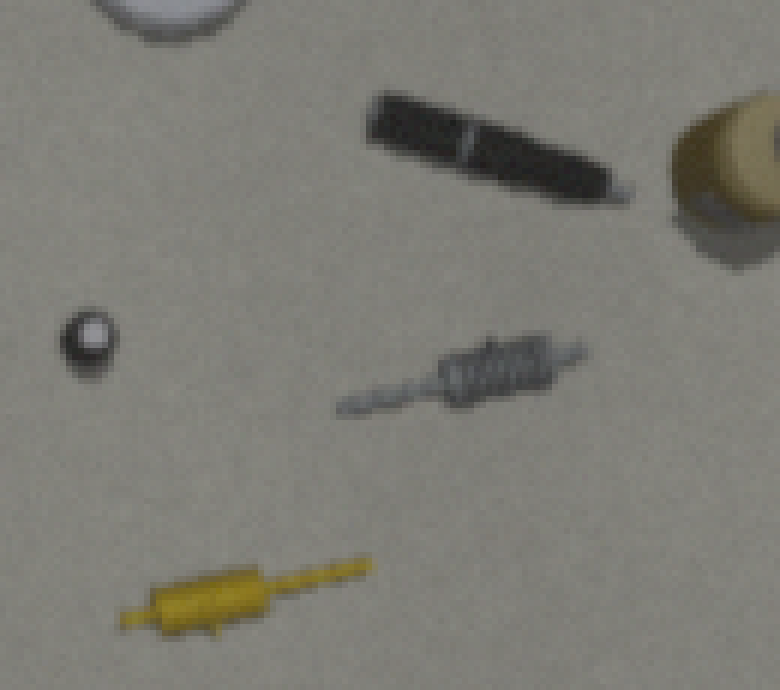

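View pics/scbox.png

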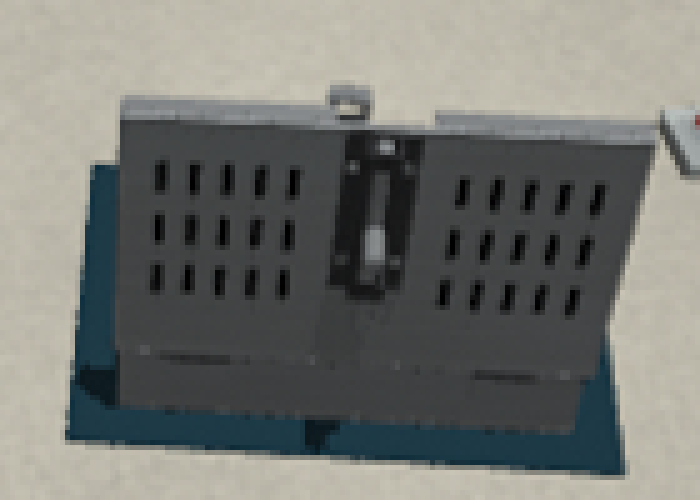

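Run:
```python
from h import *
f=lambda x,y,ox,oy:(ox+(x-.5)/6,oy+(y-.5)/6)
FL=ray("top",f(113,497,130,115),50);FR=ray("top",f(578,603,130,115),50)
print(FL,FR,np.linalg.norm(FR-FL))
yax=(FL-FR)/np.linalg.norm(FL-FR);xax=np.array([yax[1],-yax[0],0]);print("x",xax,"yaw",np.arctan2(xax[1],xax[0]))
C=(FL+FR)/2+80*xax;C[2]=0;print("C",C)
kp=ray("top",f(332,562,130,115),74);print("keeper loc",xax@(kp-C),yax@(kp-C))
for n,p in dict(tw1=(322,298),tw2=(548,340)).items():
    P=ray("top",f(*p,130,115),9);print(n,xax@(P-C),yax@(P-C))
for sx in(-80,80):
  for sy in(-115,115):
    print(sx,sy,proj("scene",C+sx*xax+sy*yax+[0,0,50]),proj("top",C+sx*xax+sy*yax+[0,0,50]))
# lid edge at angles
for a in (1.57,1.7,1.8,1.95):
    e=C+xax*(84-167*np.cos(a)-0*np.sin(a))+np.array([0,0,50+167*np.sin(a)])
    print(a,proj("top",e+yax*118),proj("top",e-yax*118),proj("scene",e+yax*118),proj("scene",e-yax*118))
g=ray("top",f(497,371,270,150),12.5);g1=ray("top",f(338,408,270,150),12.5);g2=ray("top",f(586,350,270,150),12.5)
print("grip",g,g1,g2,"len",np.linalg.norm(g1-g2),"ang",np.arctan2(*(g1-g2)[[1,0]]), np.linalg.norm(g-g1))
for n,p in dict(pen1=(375,118),pen2=(630,195),pig=(90,345)).items(): print(n,ray("top",f(*p,270,150),13))
```

```text
[472.63008427 273.48757774  50.        ] [421.64810155  48.81550518  50.        ] 230.3838161739268
x [ 0.9752077  -0.22129151  0.        ] yaw -0.22313861617123354
C [525.15570929 143.4482206    0.        ]
keeper loc -87.36642616110608 1.5580084675102195
tw1 40.67458355656084 46.22768705671712
tw2 45.26993751474361 -68.58316743891153
-80 -115 [285.25344839 176.070741  ] [226.18537401 215.40193472]
-80 115 [370.27906721 180.67764097] [148.81448799 197.76470049]
80 -115 [281.67057805 218.30516735] [238.59319295 161.91816609]
80 115 [375.09693905 224.00343101] [161.85715194 144.48525386]
1.57 [149.31332419 131.5779333 ] [238.39398966 151.80292681] [388.53392955 173.85481666] [281.76418816 168.20137324]
1.7 [151.41617903 123.63283895] [240.28774467 143.80002088] [389.43447961 180.8561212 ] [281.15264173 175.00382271]
1.8 [153.152738   117.79852108] [241.73290282 137.89195779] [389.97516773 186.95815276] [280.66033486 180.9453006 ]
1.95 [155.8926128  109.68233151] [243.83512219 129.62051177] [390.51126924 197.11541331] [279.90143197 190.85462558]
grip [ 433.94006788 -325.99441096   12.5       ] [ 415.52405324 -246.7127783    12.5       ] [ 444.4163287  -370.47803572   12.5       ] len 127.09288935596383 ang 1.8001333534261261 81.39242515767518
pen1 [ 560.24338633 -266.62100484   13.        ]
pen2 [ 521.79521885 -393.64357687   13.        ]
pig [ 446.65048755 -123.72236042   13.        ]
```

```bash
cat >> h.py <<'E'
def plan(wps,yang=None):
    """wps world TCP targets (mm); tool vertical; prints total tool-frame slides (m) per leg, rows at 40mm. yang: final angle of tool y"""
    s=sense();R=s["ee_rot"];p=s["eef_pos"]
    for w in wps:
        d=np.array(w,float)-p;n=int(np.ceil(np.linalg.norm(d)/40))
        print("to",w,"n",n,"per-row",np.round(R.T@d/n/1000,4),"total",np.round(R.T@d/1000,4));p=np.array(w,float)
    if yang is not None:
        a=np.arctan2(R[1,1],R[0,1]);t=yang-a;print("world turn",t,"tool dr z",-t)
E
python3 - <<'E'
from h import *
plan([(400,350,430),(470,100,430),(434,-300,404)],0.229)
E
```

```text
to (400, 350, 430) n 9 per-row [-0.0336 -0.0181 -0.0029] total [-0.302  -0.1625 -0.0258]
to (470, 100, 430) n 7 per-row [-0.0185 -0.0322  0.    ] total [-1.292e-01 -2.252e-01  2.000e-04]
to (434, -300, 404) n 11 per-row [-0.0057 -0.0361  0.0024] total [-0.0632 -0.3966  0.0264]
world turn -1.0940502921254016 tool dr z 1.0940502921254016
```

{"method": "apply_moves", "body": {"motion": [{"slide": [-0.0336, -0.0181, -0.0029], "dr": [0, 0, 0]}, {"slide": [-0.0336, -0.0181, -0.0029], "dr": [0, 0, 0]}, {"slide": [-0.0336, -0.0181, -0.0029], "dr": [0, 0, 0]}, {"slide": [-0.0336, -0.0181, -0.0029], "dr": [0, 0, 0]}, {"slide": [-0.0336, -0.0181, -0.0029], "dr": [0, 0, 0]}, {"slide": [-0.0336, -0.0181, -0.0029], "dr": [0, 0, 0]}, {"slide": [-0.0336, -0.0181, -0.0029], "dr": [0, 0, 0]}, {"slide": [-0.0336, -0.0181, -0.0029], "dr": [0, 0, 0]}, {"slide": [-0.0336, -0.0181, -0.0029], "dr": [0, 0, 0]}]}}

```text
time_s: 0.9
eef_pos: [401.4, 348.1, 430.9]
ee_rot: [[-0.969, 0.245, 0.0], [0.245, 0.969, 0.0], [-0.0, 0.0, -1.0]]
ft_force: [0.1, 0.7, -0.2]
finger_gap: 85.4
```

{"method": "apply_moves", "body": {"motion": [{"slide": [-0.0185, -0.0322, 0], "dr": [0, 0, 0]}, {"slide": [-0.0185, -0.0322, 0], "dr": [0, 0, 0]}, {"slide": [-0.0185, -0.0322, 0], "dr": [0, 0, 0]}, {"slide": [-0.0185, -0.0322, 0], "dr": [0, 0, 0]}, {"slide": [-0.0185, -0.0322, 0], "dr": [0, 0, 0]}, {"slide": [-0.0185, -0.0322, 0], "dr": [0, 0, 0]}, {"slide": [-0.0185, -0.0322, 0], "dr": [0, 0, 0]}]}}

```text
time_s: 1.48
eef_pos: [470.6, 97.5, 430.7]
ee_rot: [[-0.969, 0.245, 0.0], [0.245, 0.969, 0.0], [0.0, 0.0, -1.0]]
ft_force: [1.1, 0.5, -0.3]
finger_gap: 85.7
```

{"method": "apply_moves", "body": {"motion": [{"slide": [-0.0057, -0.0361, 0.0024], "dr": [0, 0, 0]}, {"slide": [-0.0057, -0.0361, 0.0024], "dr": [0, 0, 0]}, {"slide": [-0.0057, -0.0361, 0.0024], "dr": [0, 0, 0]}, {"slide": [-0.0057, -0.0361, 0.0024], "dr": [0, 0, 0]}, {"slide": [-0.0057, -0.0361, 0.0024], "dr": [0, 0, 0]}, {"slide": [-0.0057, -0.0361, 0.0024], "dr": [0, 0, 0]}, {"slide": [-0.0057, -0.0361, 0.0024], "dr": [0, 0, 0]}, {"slide": [-0.0057, -0.0361, 0.0024], "dr": [0, 0, 0]}, {"slide": [-0.0057, -0.0361, 0.0024], "dr": [0, 0, 0]}, {"slide": [-0.0057, -0.0361, 0.0024], "dr": [0, 0, 0]}, {"slide": [-0.0057, -0.0361, 0.0024], "dr": [0, 0, 0]}]}}

```text
time_s: 2.4
eef_pos: [433.4, -302.8, 404.1]
ee_rot: [[-0.969, 0.246, 0.0], [0.246, 0.969, 0.0], [0.0, 0.0, -1.0]]
ft_force: [0.6, 0.7, 0.0]
finger_gap: 85.5
```

{"method": "apply_moves", "body": {"motion": [{"slide": [0, 0, 0], "dr": [0, 0, 0.12]}, {"slide": [0, 0, 0], "dr": [0, 0, 0.12]}, {"slide": [0, 0, 0], "dr": [0, 0, 0.12]}, {"slide": [0, 0, 0], "dr": [0, 0, 0.12]}, {"slide": [0, 0, 0], "dr": [0, 0, 0.12]}, {"slide": [0, 0, 0], "dr": [0, 0, 0.12]}, {"slide": [0, 0, 0], "dr": [0, 0, 0.12]}, {"slide": [0, 0, 0], "dr": [0, 0, 0.12]}, {"slide": [0, 0, 0], "dr": [0, 0, 0.12]}, {"slide": [0, 0, 0], "dr": [0, 0, 0.014]}, {"slide": [0, 0, 0], "dr": [0, 0, 0]}, {"slide": [0, 0, 0], "dr": [0, 0, 0]}]}}

```text
time_s: 3.4
eef_pos: [434.0, -301.0, 404.3]
ee_rot: [[-0.231, 0.973, -0.0], [0.973, 0.231, 0.0], [0.0, -0.0, -1.0]]
ft_force: [0.3, 0.8, -0.1]
finger_gap: 85.2
```

Run:
```python
from h import *
s=sense();print(s["time_s"],s["eef_pos"],s["q"],s["ee_rot"].round(4))
p=(s["eef_pos"],s["ee_rot"])
im=capture("wrist");save("w1",im,None,1.5);cv2.imwrite("pics/w1raw.png",im[:,:,::-1])
print(proj("wrist",[434,-326,12.5],p))
```

```text
3.4 [ 434.01268585 -300.9983217   404.25348304] [-8.54292856e-01 -1.15096189e-01 -1.22026480e-01  1.56410654e+00
  8.18923550e-05  4.83735793e-01] [[-2.307e-01  9.730e-01 -1.000e-04]
 [ 9.730e-01  2.307e-01  2.000e-04]
 [ 3.000e-04 -0.000e+00 -1.000e+00]]
[253.63667351 182.49277271]
```

View pics/w1.png

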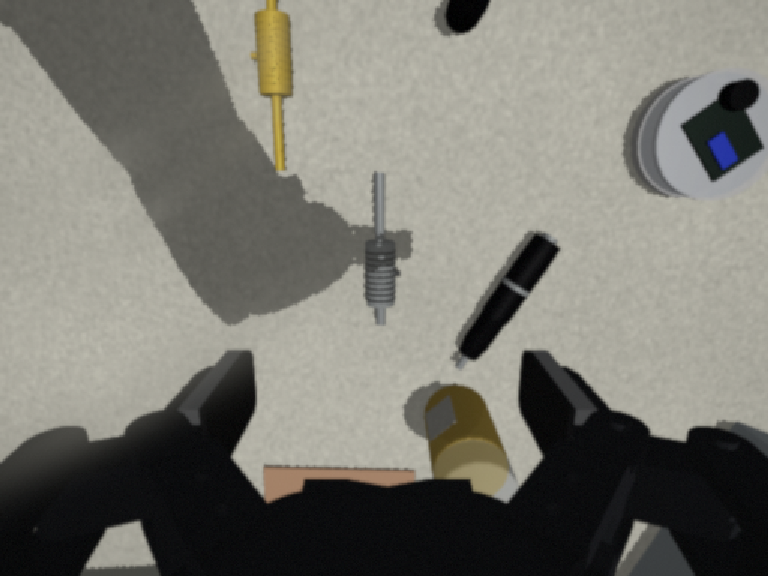

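Run:
```python
from h import *
s=sense();p=(s["eef_pos"],s["ee_rot"])
print("bottle",ray("scene",(100,232),0))
for q in [(253.3,180.7),(253.3,115.5),(253.3,216.5),(253.3,159),(253.3,203),(265,180.7)]: print(q,ray("wrist",(q[0]-.2,q[1]),12.5,p))
```

```text
bottle [ 514.0614387  -449.90199594    0.        ]
(253.3, 180.7) [ 432.78781659 -323.90343854   12.5       ]
(253.3, 115.5) [ 414.78007908 -246.09770394   12.5       ]
(253.3, 216.5) [ 443.63830412 -370.78496118   12.5       ]
(253.3, 159) [ 426.55629391 -296.97900121   12.5       ]
(253.3, 203) [ 439.45980169 -352.73097458   12.5       ]
(265, 180.7) [ 447.13650482 -320.51782351   12.5       ]
```

{"method": "apply_moves", "body": {"motion": [{"slide": [-0.01, -0.0065, 0.02], "dr": [0, 0, 0]}, {"slide": [0, 0, 0.035], "dr": [0, 0, 0]}, {"slide": [0, 0, 0.035], "dr": [0, 0, 0]}, {"slide": [0, 0, 0.035], "dr": [0, 0, 0]}, {"slide": [0, 0, 0.03], "dr": [0, 0, 0]}, {"slide": [0, 0, 0.025], "dr": [0, 0, 0]}, {"slide": [0, 0, 0.02], "dr": [0, 0, 0]}, {"slide": [0, 0, 0.015], "dr": [0, 0, 0]}, {"slide": [0, 0, 0.01], "dr": [0, 0, 0]}, {"slide": [0, 0, 0.002], "dr": [0, 0, 0]}, {"slide": [0, 0, 0], "dr": [0, 0, 0]}, {"slide": [0, 0, 0], "dr": [0, 0, 0]}]}}

```text
time_s: 4.45
eef_pos: [430.3, -312.6, 178.4]
ee_rot: [[-0.228, 0.974, 0.001], [0.974, 0.228, -0.001], [-0.001, 0.001, -1.0]]
ft_force: [0.4, 0.9, 0.1]
finger_gap: 84.9
```

{"method": "apply_moves", "body": {"motion": [{"slide": [0, 0, 0], "dr": [0, 0, 0]}, {"slide": [0, 0, 0], "dr": [0, 0, 0]}, {"slide": [0, 0, 0], "dr": [0, 0, 0]}, {"slide": [0, 0, 0], "dr": [0, 0, 0]}, {"slide": [0, 0, 0], "dr": [0, 0, 0]}, {"slide": [0, 0, 0], "dr": [0, 0, 0]}, {"slide": [0, 0, 0], "dr": [0, 0, 0]}, {"slide": [0, 0, 0], "dr": [0, 0, 0]}], "fingers": 1}}

```text
time_s: 5.12
eef_pos: [430.2, -312.4, 177.9]
ee_rot: [[-0.227, 0.974, 0.001], [0.974, 0.227, -0.0], [-0.001, 0.0, -1.0]]
ft_force: [-0.7, -0.3, 6.1]
finger_gap: 22.9
```

Run:
```python
from h import *
s=sense();print(s["time_s"],s["eef_pos"],s["finger_gap"],s["ft_force"],s["ft_torque"])
im=capture("wrist");save("w2",im,None,1.5)
```

```text
5.1167 [ 430.15263334 -312.39311785  177.90763198] 22.886002305710715 [-0.68285622 -0.32970764  6.10573781] [ 0.21636305  0.15443892 -0.0378322 ]
```

View pics/w2.png

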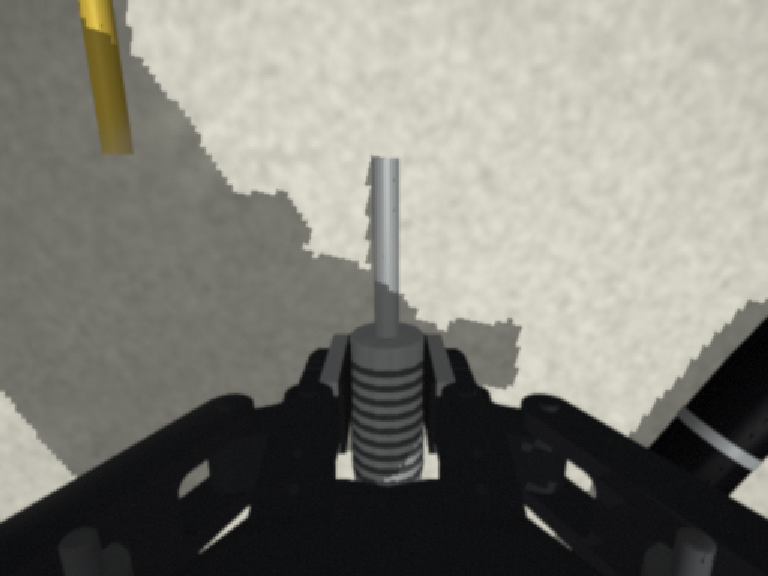

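{"method": "apply_moves", "body": {"motion": [{"slide": [0, 0, -0.004], "dr": [0, 0, 0]}, {"slide": [0, 0, -0.004], "dr": [0, 0, 0]}, {"slide": [0, 0, -0.004], "dr": [0, 0, 0]}, {"slide": [0, 0, 0], "dr": [0, 0, 0]}, {"slide": [0, 0, 0], "dr": [0, 0, 0]}, {"slide": [0, 0, 0], "dr": [0, 0, 0]}]}}

```text
time_s: 5.67
eef_pos: [429.9, -312.2, 189.3]
ee_rot: [[-0.227, 0.974, -0.0], [0.974, 0.227, 0.0], [0.0, -0.0, -1.0]]
ft_force: [-1.2, -0.2, -0.5]
finger_gap: 23.1
```

Run:
```python
from h import *
s=sense();print(s["time_s"],s["eef_pos"],s["finger_gap"],s["ft_force"],s["ft_torque"])
im=capture("wrist");save("w3",im,None,1.5)
```

```text
5.6667 [ 429.92369495 -312.18665816  189.2553935 ] 23.071762431148287 [-1.22477991 -0.18422444 -0.52084589] [-0.02696857  0.00769047 -0.00702127]
```

View pics/w3.png

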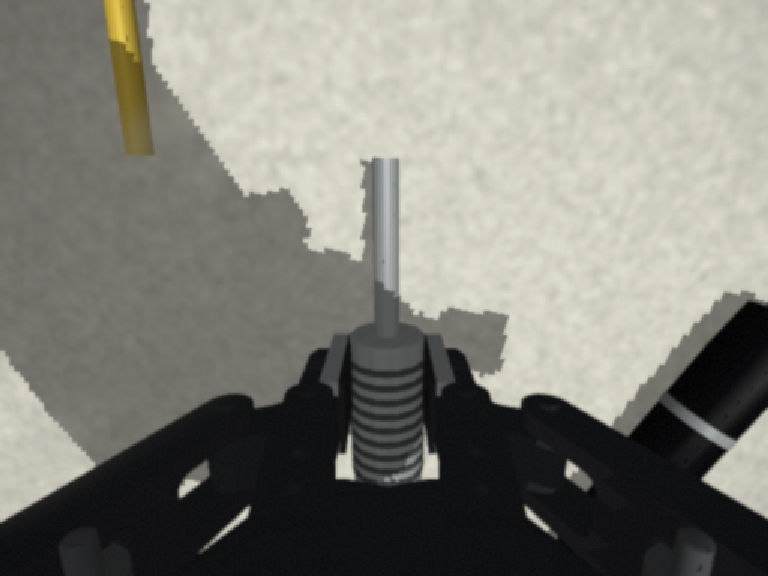

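Run:
```python
from h import *
plan([(430,-312,349),(504.6,142.9,349)],-0.223)
```

```text
to (430, -312, 349) n 4 per-row [ 0.    0.   -0.04] total [ 2.000e-04  1.000e-04 -1.598e-01]
to (504.6, 142.9, 349) n 12 per-row [0.0355 0.0147 0.    ] total [4.261e-01 1.759e-01 1.000e-04]
world turn -0.4519888801359274 tool dr z 0.4519888801359274
```

{"method": "apply_moves", "body": {"motion": [{"slide": [0, 0, -0.02], "dr": [0, 0, 0]}, {"slide": [0, 0, -0.035], "dr": [0, 0, 0]}, {"slide": [0, 0, -0.035], "dr": [0, 0, 0]}, {"slide": [0, 0, -0.035], "dr": [0, 0, 0]}, {"slide": [0, 0, -0.035], "dr": [0, 0, 0]}, {"slide": [0.012, 0.005, 0], "dr": [0, 0, 0]}, {"slide": [0.024, 0.01, 0], "dr": [0, 0, 0]}, {"slide": [0.03, 0.0124, 0], "dr": [0, 0, 0]}, {"slide": [0.03, 0.0124, 0], "dr": [0, 0, 0]}, {"slide": [0.03, 0.0124, 0], "dr": [0, 0, 0]}, {"slide": [0.03, 0.0124, 0], "dr": [0, 0, 0]}, {"slide": [0.03, 0.0124, 0], "dr": [0, 0, 0]}]}}

```text
time_s: 6.72
eef_pos: [462.6, -112.0, 349.0]
ee_rot: [[-0.227, 0.974, -0.0], [0.974, 0.227, 0.0], [0.0, 0.0, -1.0]]
ft_force: [0.1, -0.4, -1.2]
finger_gap: 22.6
```

{"method": "apply_moves", "body": {"motion": [{"slide": [0.03, 0.0124, 0], "dr": [0, 0, 0]}, {"slide": [0.03, 0.0124, 0], "dr": [0, 0, 0]}, {"slide": [0.03, 0.0124, 0], "dr": [0, 0, 0]}, {"slide": [0.03, 0.0124, 0], "dr": [0, 0, 0]}, {"slide": [0.03, 0.0124, 0], "dr": [0, 0, 0]}, {"slide": [0.03, 0.0124, 0], "dr": [0, 0, 0]}, {"slide": [0.03, 0.0124, 0], "dr": [0, 0, 0]}, {"slide": [0.02, 0.0081, 0], "dr": [0, 0, 0]}, {"slide": [0.01, 0.0044, 0], "dr": [0, 0, 0.12]}, {"slide": [0, 0, 0], "dr": [0, 0, 0.12]}, {"slide": [0, 0, 0], "dr": [0, 0, 0.12]}, {"slide": [0, 0, 0], "dr": [0, 0, 0.092]}]}}

```text
time_s: 7.72
eef_pos: [504.8, 143.2, 348.8]
ee_rot: [[0.226, 0.974, -0.001], [0.974, -0.226, 0.0], [-0.0, -0.001, -1.0]]
ft_force: [0.0, 0.0, -1.6]
finger_gap: 22.8
```

{"method": "apply_moves", "body": {"motion": [{"slide": [0, 0, 0], "dr": [0, 0, 0]}, {"slide": [0, 0, 0], "dr": [0, 0, 0]}, {"slide": [0, 0, 0], "dr": [0, 0, 0]}]}}

```text
time_s: 7.97
eef_pos: [504.9, 142.7, 349.2]
ee_rot: [[0.218, 0.976, -0.0], [0.976, -0.218, 0.0], [0.0, -0.0, -1.0]]
ft_force: [-0.1, 0.4, -1.7]
finger_gap: 22.9
```

Run:
```python
from h import *
s=sense();print(s["time_s"],s["eef_pos"],s["finger_gap"],s["ft_force"],s["ee_rot"].round(3),s["q"].round(2))
im=capture("wrist");save("w4",im,None,1.5)
im=capture("scene");save("s4",im,(240,50,440,250),3)
```

```text
7.9667 [504.89009337 142.65076496 349.19069073] 22.92266368353313 [-0.14174475  0.4128643  -1.7120076 ] [[ 0.218  0.976 -0.   ]
 [ 0.976 -0.218  0.   ]
 [ 0.    -0.    -1.   ]] [ 0.03 -0.13 -0.24  1.47  0.    1.82]
```

View pics/w4.png

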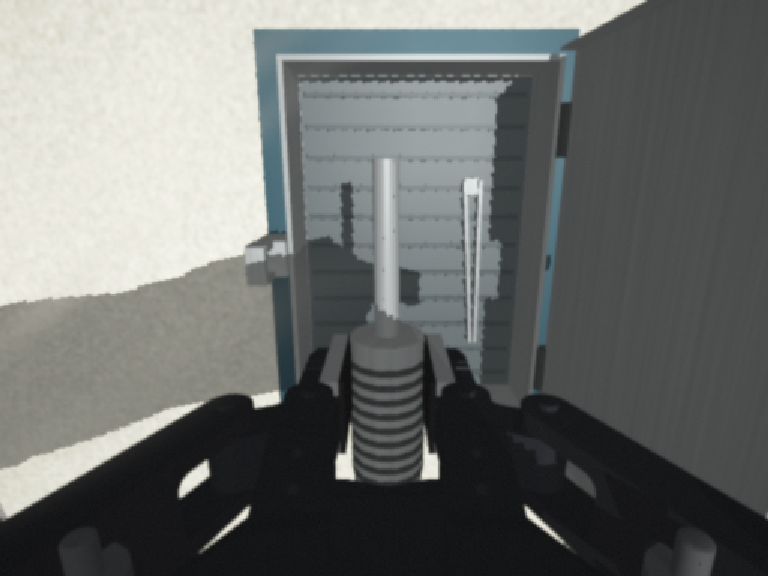

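View pics/s4.png

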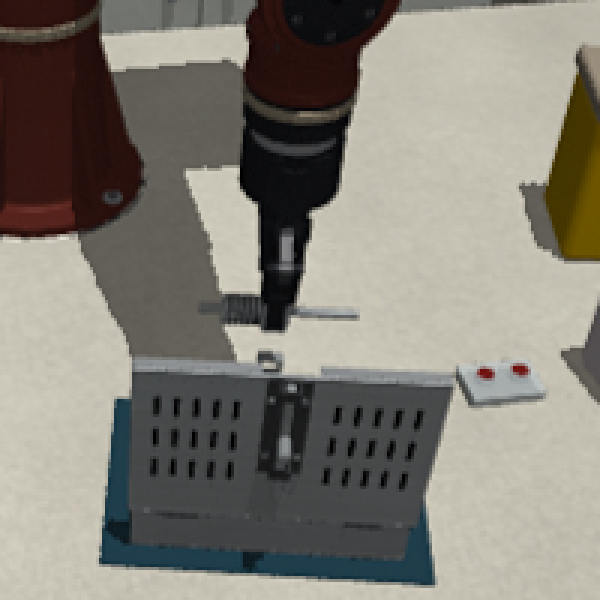

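Run:
```python
from h import *
s=sense();p=(s["eef_pos"],s["ee_rot"])
C=np.array([525.16,143.45,0]);a=-0.2231;x=np.array([np.cos(a),np.sin(a),0]);y=np.array([-np.sin(a),np.cos(a),0])
L=lambda P:(round(x@(P-C),1),round(y@(P-C),1))
for n,q,z in [("FL",(278,56),50),("frontlow",(286,235),50),("BLrim",(565,56),50),("keeper mid left",(246,262),74),("keepermid right",(272,264),74),("tw top",(472,180),12),("tw bot",(473,340),12),("stemtip",(386,158),0)]:
    q=(np.array(q)-.5)/1.5; print(n,L(ray("wrist",q,z,p)) if n!="stemtip" else L(ray("wrist",q,349.2-177.9+12.5,p)))
for X in [(-80,115),(80,115)]: print(X,proj("wrist",C+X[0]*x+X[1]*y+[0,0,50],p)*1.5)
```

```text
FL (np.float64(-80.9), np.float64(117.9))
frontlow (np.float64(-82.5), np.float64(18.5))
BLrim (np.float64(77.1), np.float64(118.0))
keeper mid left (np.float64(-100.4), np.float64(7.1))
keepermid right (np.float64(-85.8), np.float64(5.9))
tw top (np.float64(36.5), np.float64(49.7))
tw bot (np.float64(43.4), np.float64(-66.6))
stemtip (np.float64(-21.0), np.float64(63.6))
(-80, 115) [279.51514831  61.19006481]
(80, 115) [569.23189146  61.52833995]
```

{"method": "apply_moves", "body": {"motion": [{"slide": [0, 0, 0.015], "dr": [0, 0, 0]}, {"slide": [0, 0, 0.025], "dr": [0, 0, 0]}, {"slide": [0, 0, 0.025], "dr": [0, 0, 0]}, {"slide": [0, 0, 0.025], "dr": [0, 0, 0]}, {"slide": [0, 0, 0.02], "dr": [0, 0, 0]}, {"slide": [0, 0, 0.018], "dr": [0, 0, 0]}, {"slide": [0, 0, 0.014], "dr": [0, 0, 0]}, {"slide": [0, 0, 0.01], "dr": [0, 0, 0]}, {"slide": [0, 0, 0.006], "dr": [0, 0, 0]}, {"slide": [0, 0, 0.003], "dr": [0, 0, 0]}, {"slide": [0, 0, 0.0015], "dr": [0, 0, 0]}, {"slide": [0, 0, 0], "dr": [0, 0, 0]}]}}

```text
time_s: 9.07
eef_pos: [505.2, 142.7, 187.4]
ee_rot: [[0.221, 0.975, 0.001], [0.975, -0.221, 0.0], [0.0, 0.001, -1.0]]
ft_force: [-0.3, 0.3, -1.3]
finger_gap: 22.6
```

{"method": "apply_moves", "body": {"motion": [{"slide": [0, 0, 0], "dr": [0, 0, 0]}, {"slide": [0, 0, 0.001], "dr": [0, 0, 0]}, {"slide": [0, 0, 0.001], "dr": [0, 0, 0]}, {"slide": [0, 0, 0], "dr": [0, 0, 0]}, {"slide": [0, 0, 0], "dr": [0, 0, 0]}]}}

```text
time_s: 9.48
eef_pos: [505.0, 142.7, 185.0]
ee_rot: [[0.221, 0.975, 0.0], [0.975, -0.221, 0.0], [0.0, 0.0, -1.0]]
ft_force: [-0.6, -0.6, -1.0]
finger_gap: 22.6
```

{"method": "apply_moves", "body": {"motion": [{"slide": [0, 0, 0.001], "dr": [0, 0, 0]}, {"slide": [0, 0, 0.0005], "dr": [0, 0, 0]}, {"slide": [0, 0, 0], "dr": [0, 0, 0]}, {"slide": [0, 0, 0], "dr": [0, 0, 0]}]}}

```text
time_s: 9.82
eef_pos: [505.1, 142.7, 183.9]
ee_rot: [[0.221, 0.975, 0.0], [0.975, -0.221, 0.0], [0.0, 0.0, -1.0]]
ft_force: [-2.3, 0.0, 5.2]
finger_gap: 22.9
```

{"method": "apply_moves", "body": {"motion": [{"slide": [0, 0, 0], "dr": [0, 0, 0]}, {"slide": [0, 0, 0], "dr": [0, 0, 0]}, {"slide": [0, 0, 0], "dr": [0, 0, 0]}, {"slide": [0, 0, 0], "dr": [0, 0, 0]}, {"slide": [0, 0, 0], "dr": [0, 0, 0]}, {"slide": [0, 0, 0], "dr": [0, 0, 0]}], "fingers": 0}}

```text
time_s: 10.32
eef_pos: [504.9, 142.7, 183.3]
ee_rot: [[0.221, 0.975, -0.0], [0.975, -0.221, 0.0], [0.0, -0.0, -1.0]]
ft_force: [0.2, 1.1, 0.6]
finger_gap: 42.9
```

{"method": "apply_moves", "body": {"motion": [{"slide": [0, 0, -0.005], "dr": [0, 0, 0]}, {"slide": [0, 0, -0.01], "dr": [0, 0, 0]}, {"slide": [0, 0, -0.02], "dr": [0, 0, 0]}, {"slide": [0, 0, -0.035], "dr": [0, 0, 0]}, {"slide": [0, 0, -0.035], "dr": [0, 0, 0]}, {"slide": [0, 0, -0.035], "dr": [0, 0, 0]}, {"slide": [0, 0, -0.035], "dr": [0, 0, 0]}, {"slide": [0, 0, -0.035], "dr": [0, 0, 0]}, {"slide": [0, 0, -0.02], "dr": [0, 0, 0]}, {"slide": [0, 0, 0], "dr": [0, 0, 0]}, {"slide": [0, 0, 0], "dr": [0, 0, 0]}, {"slide": [0, 0, 0], "dr": [0, 0, 0]}]}}

```text
time_s: 11.32
eef_pos: [504.8, 142.7, 413.2]
ee_rot: [[0.221, 0.975, -0.0], [0.975, -0.221, 0.0], [-0.0, -0.0, -1.0]]
ft_force: [0.5, 0.1, -1.2]
finger_gap: 43.2
```

Run:
```python
from h import *
s=sense();print(s["time_s"],s["eef_pos"],s["finger_gap"],s["ft_force"],s["ee_rot"].round(3),s["q"].round(2))
im=capture("wrist");save("w5",im,None,1.5)
```

```text
11.3167 [504.7828833  142.65138345 413.19133552] 43.23823805529283 [ 0.50699402  0.14679385 -1.15308556] [[ 0.221  0.975 -0.   ]
 [ 0.975 -0.221  0.   ]
 [-0.    -0.    -1.   ]] [ 0.03 -0.12 -0.11  1.58  0.    1.82]
```

View pics/w5.png

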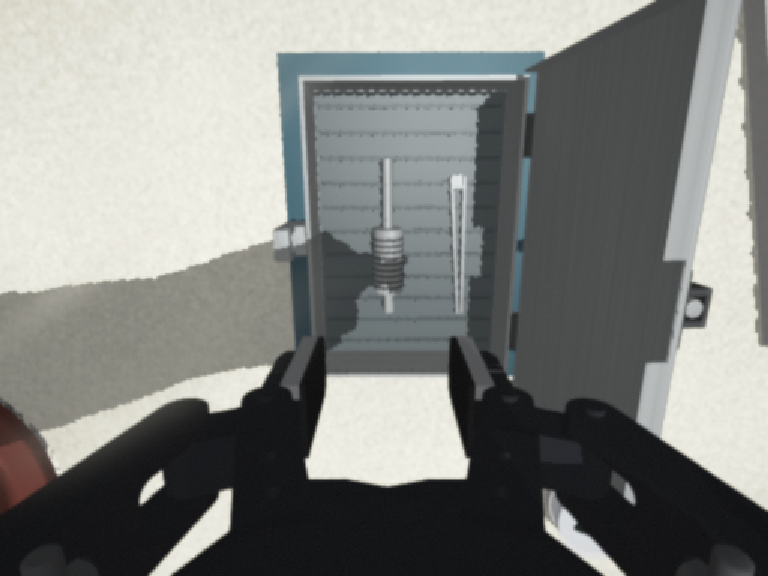

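Run:
```python
from h import *
s=sense();p=(s["eef_pos"],s["ee_rot"])
C=np.array([525.16,143.45,0]);a=-0.2231;x=np.array([np.cos(a),np.sin(a),0]);y=np.array([-np.sin(a),np.cos(a),0])
L=lambda P:np.round([x@(P-C),y@(P-C)],1)
for n,q,z in [("FL",(299,76),50),("BLrim",(528,76),50),("FR?",(320,374),50),("keeper tl",(273,228),74),("keeper br",(306,252),74),("tw top",(457,176),12),("tw bot",(459,312),12),("stemtip",(387,158),18.5),("tube",(389,311),18.5),("lidedge hi",(737,0),216),("lidedge lo",(667,360),216),("bolt",(694,309),216)]:
    q=(np.array(q)-.5)/1.5; print(n,L(ray("wrist",q,z,p)))
for X in [(-80,115,50),(80,115,50),(-80,-115,50),(80,-115,50),(-100,0,74),(-80,0,74)]: print(X,proj("wrist",C+X[0]*x+X[1]*y+[0,0,X[2]],p)*1.5+.5)
im=capture("wrist");save("w5k",im,(170,40,270,260),3)
```

```text
FL [-82.  118.3]
BLrim [ 75.5 118.1]
FR? [ -76.9 -107.7]
keeper tl [-101.    16.8]
keeper br [-78.8  -0.2]
tw top [35.3 49.8]
tw bot [ 41.9 -67. ]
stemtip [-21.6  63.9]
tube [-19.9 -63.8]
lidedge hi [ 93.8 113.5]
lidedge lo [ 92.6 -15.6]
bolt [99.5  6.3]
(-80, 115, 50) [302.20322566  81.12710537]
(80, 115, 50) [534.17827313  80.87449568]
(-80, -115, 50) [316.56889079 381.94982398]
(80, -115, 50) [509.62584544 382.06573274]
(-100, 0, 74) [276.03204124 251.69886928]
(-80, 0, 74) [304.28270782 251.69516677]
```

View pics/w5k.png

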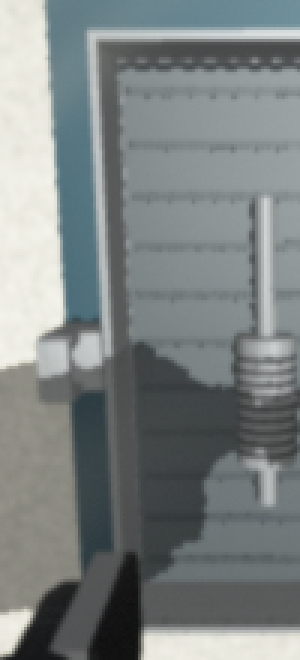

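```bash
cat >> h.py <<'E'
C=np.array([524.7,146.1,0]);_a=-0.2231;bx=np.array([np.cos(_a),np.sin(_a),0]);by=np.array([-np.sin(_a),np.cos(_a),0])
def loc(P): P=np.asarray(P,float)-C; return np.round([bx@P,by@P,P[2]],1)
def wor(x,y,z): return C+bx*x+by*y+np.array([0,0,z])
E
python3 - <<'E'
from h import *
P=ray("scene",(330,168.4),74);print("keeper scene",loc(P))
print(sense()["time_s"],loc(sense()["eef_pos"]))
w=wor(131,-55,425);plan([sense()["eef_pos"]+[0,0,12],w,wor(131,-55,343)],-0.2231)
s=135;pr=None
for th in np.arange(1.65,-0.01,-0.0825):
    c=np.array([84-s*np.cos(th)+4*np.sin(th)+14.5,50+s*np.sin(th)+4*np.cos(th)+173])
    print(round(th,3),c.round(1),"" if pr is None else (c-pr).round(1));pr=c
E
```

```text
keeper scene [-93.    2.3  74. ]
11.4167 [-18.8  -7.8 412.2]
to [504.6301754  142.64442196 424.23105846] n 1 per-row [-0.    -0.    -0.012] total [-0.    -0.    -0.012]
to [640.28436683  63.47885171 425.        ] n 4 per-row [-0.0118  0.0375 -0.0003] total [-0.0472  0.1498 -0.001 ]
to [640.28436683  63.47885171 343.        ] n 3 per-row [0.     0.0001 0.0273] total [0.     0.0002 0.082 ]
world turn -9.656256792683893e-05 tool dr z 9.656256792683893e-05
1.65 [113.2 357.3] 
1.568 [102.1 358. ] [-11.1   0.8]
1.485 [ 90.9 357.8] [-11.1  -0.2]
1.402 [ 79.8 356.8] [-11.1  -1.1]
1.32 [ 68.9 354.8] [-11.  -2.]
1.237 [ 58.1 351.9] [-10.8  -2.9]
1.155 [ 47.6 348.1] [-10.5  -3.8]
1.072 [ 37.5 343.5] [-10.1  -4.6]
0.99 [ 27.8 338.1] [-9.7 -5.4]
0.907 [ 18.5 331.8] [-9.2 -6.2]
0.825 [  9.8 324.9] [-8.7 -7. ]
0.742 [  1.7 317.2] [-8.1 -7.7]
0.66 [ -5.7 308.9] [-7.4 -8.3]
0.577 [-12.4 300.1] [-6.7 -8.9]
0.495 [-18.4 290.6] [-6.  -9.4]
0.412 [-23.6 280.8] [-5.2 -9.9]
0.33 [-27.9 270.5] [ -4.3 -10.3]
0.247 [-31.4 260. ] [ -3.5 -10.6]
0.165 [-34.  249.1] [ -2.6 -10.8]
0.082 [-35.7 238.1] [ -1.7 -11. ]
-0.0 [-36.5 227. ] [ -0.8 -11.1]
```

{"method": "apply_moves", "body": {"motion": [{"slide": [0, 0, -0.012], "dr": [0, 0, 0]}, {"slide": [-0.0118, 0.0225, 0], "dr": [0, 0, 0]}, {"slide": [-0.0118, 0.0375, 0], "dr": [0, 0, 0]}, {"slide": [-0.0118, 0.0375, 0], "dr": [0, 0, 0]}, {"slide": [-0.0118, 0.0325, 0], "dr": [0, 0, 0]}, {"slide": [0, 0.02, 0], "dr": [0, 0, 0]}, {"slide": [0, 0, 0], "dr": [0, 0, 0]}, {"slide": [0, 0, 0], "dr": [0, 0, 0]}, {"slide": [0, 0, 0], "dr": [0, 0, 0]}], "fingers": 1}}

```text
time_s: 12.17
eef_pos: [640.2, 63.8, 424.6]
ee_rot: [[0.221, 0.975, -0.002], [0.975, -0.221, 0.0], [-0.0, -0.002, -1.0]]
ft_force: [0.6, -0.2, 0.6]
finger_gap: -0.2
```

Run:
```python
from h import *
s=sense();print(s["time_s"],loc(s["eef_pos"]),s["finger_gap"],s["ft_force"])
save("w6",capture("wrist"),None,1.5)
save("s6",capture("scene"),(240,50,440,250),3)
```

```text
12.1667 [130.9 -54.7 424.6] -0.17651683632512488 [ 0.58825476 -0.24341415  0.57163319]
```

View pics/w6.png

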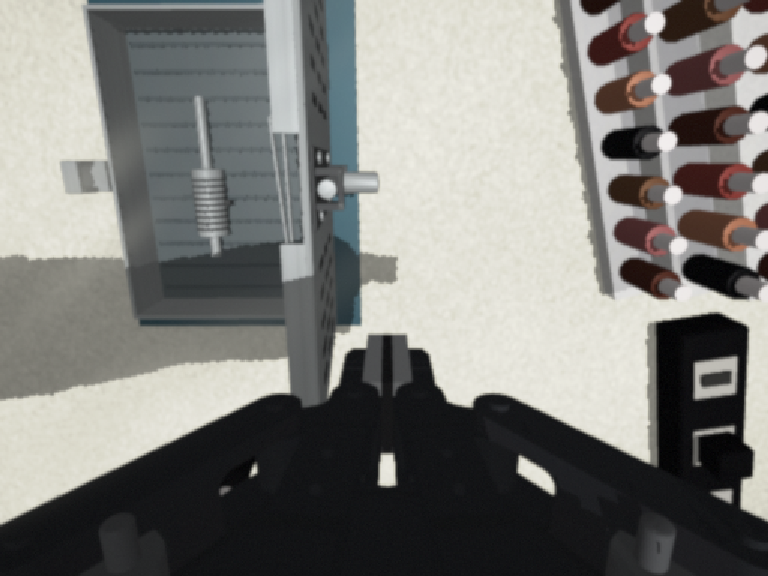

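View pics/s6.png

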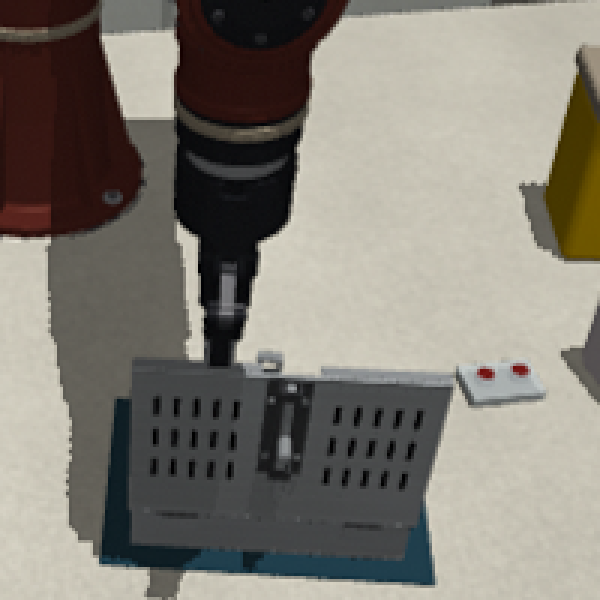

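Run:
```python
from h import *
s=sense();p=(s["eef_pos"],s["ee_rot"])
print(proj("scene",wor(131,-55,251)),"zoom",(proj("scene",wor(131,-55,251))-[240,50])*3)
for q in [(299,130),(315,240),(303,245),(326,400),(328,188)]:
    print(q,loc(ray("wrist",(np.array(q)-.5)/1.5,216,p)))
print((np.array(proj("scene",wor(101,-118,216.5)))-[240,50])*3,(np.array(proj("scene",wor(101,118,216.5)))-[240,50])*3)
```

```text
[311.69424235 171.67521841] zoom [215.08272705 365.02565524]
(299, 130) [ 95.8  24.8 216. ]
(315, 240) [100.1 -17.6 216. ]
(303, 245) [ 95.1 -19.7 216. ]
(326, 400) [101.9 -90.7 216. ]
(328, 188) [106.1   3.1 216. ]
[127.30456364 369.3657713 ] [451.20892804 386.76214731]
```

{"method": "apply_moves", "body": {"motion": [{"slide": [0, 0, 0.02], "dr": [0, 0, 0]}, {"slide": [0, 0, 0.02], "dr": [0, 0, 0]}, {"slide": [0, 0, 0.018], "dr": [0, 0, 0]}, {"slide": [0, 0, 0.01], "dr": [0, 0, 0]}, {"slide": [0, -0.009, 0], "dr": [0, 0, 0]}, {"slide": [0, -0.009, 0], "dr": [0, 0, 0]}, {"slide": [0, -0.01, -0.001], "dr": [0, 0, 0]}, {"slide": [0, -0.011, 0], "dr": [0, 0, 0]}, {"slide": [0, -0.011, 0.001], "dr": [0, 0, 0]}, {"slide": [0, -0.011, 0.002], "dr": [0, 0, 0]}]}}

```text
time_s: 13.1
eef_pos: [580.7, 77.3, 356.6]
ee_rot: [[0.221, 0.975, 0.002], [0.975, -0.221, -0.0], [0.0, 0.002, -1.0]]
ft_force: [1.7, -1.0, 1.7]
finger_gap: 0.1
```

Run:
```python
from h import *
s=sense();print(s["time_s"],loc(s["eef_pos"]),s["finger_gap"],s["ft_force"])
save("s7",capture("scene"),(240,50,440,250),3)
```

```text
13.1 [ 69.8 -54.7 356.6] 0.12912610565280724 [ 1.66756486 -1.00978436  1.65594668]
```

View pics/s7.png

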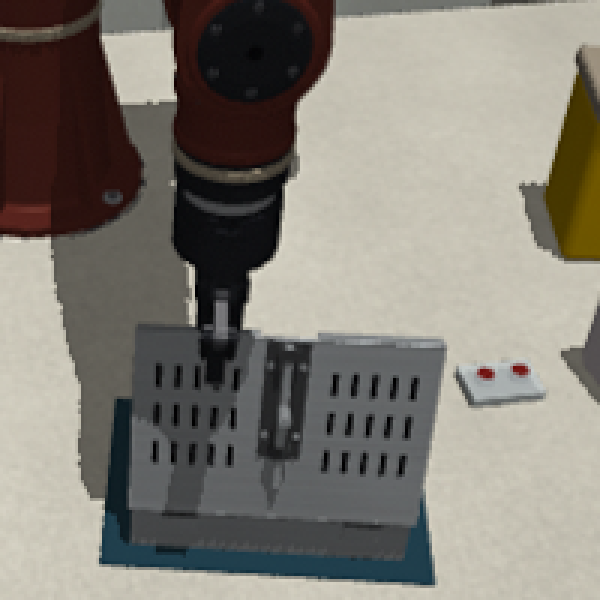

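The lid is following the finger, which is in front of its outer face. I'll continue along the arc.

{"method": "apply_moves", "body": {"motion": [{"slide": [0, -0.011, 0.003], "dr": [0, 0, 0]}, {"slide": [0, -0.0105, 0.0038], "dr": [0, 0, 0]}, {"slide": [0, -0.01, 0.0046], "dr": [0, 0, 0]}, {"slide": [0, -0.0097, 0.0054], "dr": [0, 0, 0]}, {"slide": [0, -0.0092, 0.0062], "dr": [0, 0, 0]}, {"slide": [0, -0.0087, 0.007], "dr": [0, 0, 0]}, {"slide": [0, -0.0081, 0.0077], "dr": [0, 0, 0]}, {"slide": [0, -0.0074, 0.0083], "dr": [0, 0, 0]}, {"slide": [0, -0.0067, 0.0089], "dr": [0, 0, 0]}]}}

```text
time_s: 13.9
eef_pos: [501.7, 95.3, 301.3]
ee_rot: [[0.221, 0.975, 0.002], [0.975, -0.221, 0.0], [0.0, 0.002, -1.0]]
ft_force: [0.6, 0.0, 1.5]
finger_gap: 0.0
```

Run:
```python
from h import *
s=sense();print(s["time_s"],loc(s["eef_pos"]),s["finger_gap"],s["ft_force"])
save("s8",capture("scene"),(240,50,440,250),3)
```

```text
13.9 [-11.2 -54.7 301.3] 0.04709951313948565 [0.58880428 0.03979084 1.50188965]
```

View pics/s8.png

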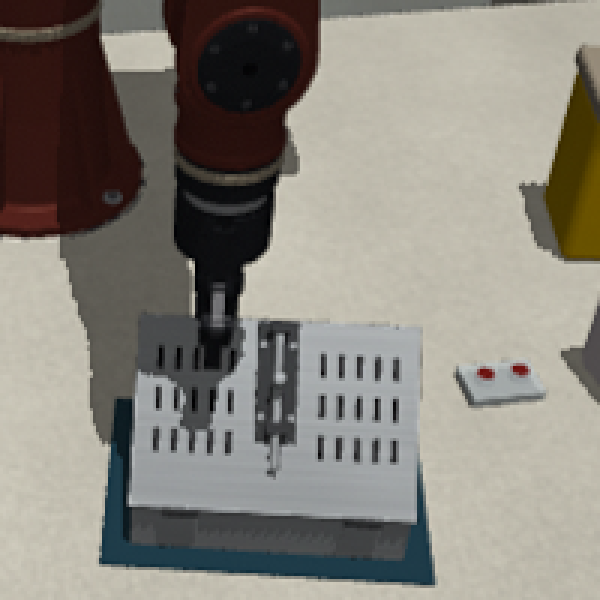

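{"method": "apply_moves", "body": {"motion": [{"slide": [0, -0.006, 0.0094], "dr": [0, 0, 0]}, {"slide": [0, -0.0052, 0.0099], "dr": [0, 0, 0]}, {"slide": [0, -0.0043, 0.0103], "dr": [0, 0, 0]}, {"slide": [0, -0.0035, 0.0106], "dr": [0, 0, 0]}, {"slide": [0, -0.0026, 0.0108], "dr": [0, 0, 0]}, {"slide": [0, -0.001, 0.007], "dr": [0, 0, 0]}, {"slide": [0, -0.0005, 0.005], "dr": [0, 0, 0]}, {"slide": [0, -0.0005, 0.004], "dr": [0, 0, 0]}, {"slide": [0, 0, 0.003], "dr": [0, 0, 0]}, {"slide": [0, 0, 0.002], "dr": [0, 0, 0]}, {"slide": [0, 0, 0], "dr": [0, 0, 0]}]}}

```text
time_s: 14.87
eef_pos: [479.1, 100.1, 228.3]
ee_rot: [[0.221, 0.975, -0.0], [0.975, -0.221, 0.0], [0.0, -0.0, -1.0]]
ft_force: [0.1, -1.0, -0.2]
finger_gap: 0.1
```

{"method": "apply_moves", "body": {"motion": [{"slide": [0, 0, 0.001], "dr": [0, 0, 0]}, {"slide": [0, 0, 0.001], "dr": [0, 0, 0]}, {"slide": [0, 0, 0], "dr": [0, 0, 0]}, {"slide": [0, 0, 0], "dr": [0, 0, 0]}]}}

```text
time_s: 15.2
eef_pos: [479.3, 100.1, 227.4]
ee_rot: [[0.221, 0.975, 0.001], [0.975, -0.221, -0.0], [0.0, 0.001, -1.0]]
ft_force: [-2.8, 0.4, 6.7]
finger_gap: 0.1
```

{"method": "apply_moves", "body": {"motion": [{"slide": [0, 0, 0.001], "dr": [0, 0, 0]}, {"slide": [0, 0, 0.0005], "dr": [0, 0, 0]}, {"slide": [0, 0, 0], "dr": [0, 0, 0]}, {"slide": [0, 0, 0], "dr": [0, 0, 0]}, {"slide": [0, 0, 0], "dr": [0, 0, 0]}, {"slide": [0, 0, 0], "dr": [0, 0, 0]}]}}

```text
time_s: 15.7
eef_pos: [479.3, 100.2, 227.3]
ee_rot: [[0.221, 0.975, 0.001], [0.975, -0.221, -0.0], [-0.0, 0.001, -1.0]]
ft_force: [-9.5, 0.2, 19.5]
finger_gap: 0.1
```

{"method": "apply_moves", "body": {"motion": [{"slide": [0, 0, -0.005], "dr": [0, 0, 0]}, {"slide": [0, 0, -0.015], "dr": [0, 0, 0]}, {"slide": [0, 0.01, -0.03], "dr": [0, 0, 0]}, {"slide": [0, 0.015, -0.03], "dr": [0, 0, 0]}, {"slide": [0, 0.015, -0.02], "dr": [0, 0, 0]}, {"slide": [0, 0, 0], "dr": [0, 0, 0]}, {"slide": [0, 0, 0], "dr": [0, 0, 0]}, {"slide": [0, 0, 0], "dr": [0, 0, 0]}]}}

```text
time_s: 16.37
eef_pos: [517.7, 91.3, 324.2]
ee_rot: [[0.221, 0.975, -0.001], [0.975, -0.221, 0.0], [-0.0, -0.001, -1.0]]
ft_force: [0.2, 0.6, -0.7]
finger_gap: -0.3
```

Run:
```python
from h import *
s=sense();print(s["time_s"],loc(s["eef_pos"]),s["ft_force"]);p=(s["eef_pos"],s["ee_rot"])
save("w9",capture("wrist"),None,1.5)
save("s9",capture("scene"),(260,130,400,250),5)
for X in [(-24,0,84),(-52,0,84),(-90,0,74),(8,0,67)]: print(X,proj("wrist",wor(*X),p)*1.5+.5,(proj("scene",wor(*X))-[260,130])*5)
```

```text
16.3667 [  5.3 -55.  324.2] [ 0.19057974  0.56644291 -0.73288228]
(-24, 0, 84) [326.74784201 189.52632632] [348.904158  263.2630881]
(-52, 0, 84) [266.32681512 189.55861213] [348.25512444 227.66393125]
(-90, 0, 74) [193.52416715 188.22313011] [345.72981112 195.32648385]
(8, 0, 67) [395.25104187 187.22226364] [346.64371177 329.59734867]
```

View pics/w9.png

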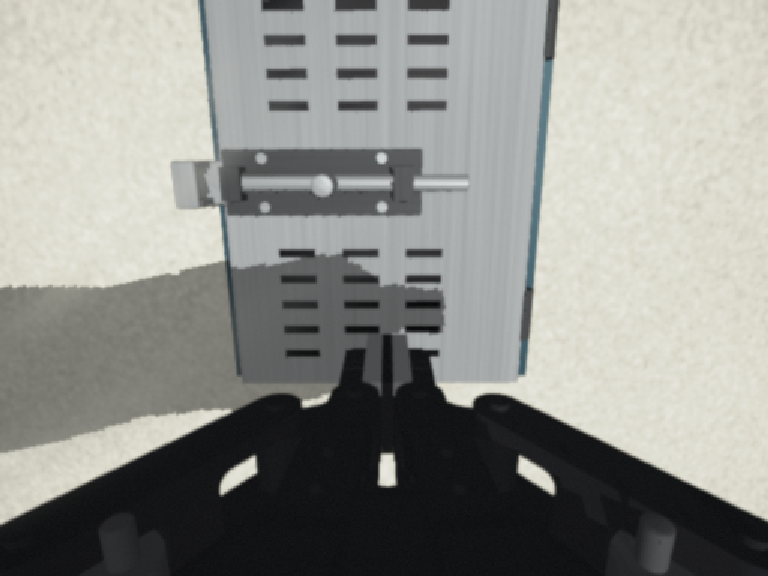

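View pics/s9.png

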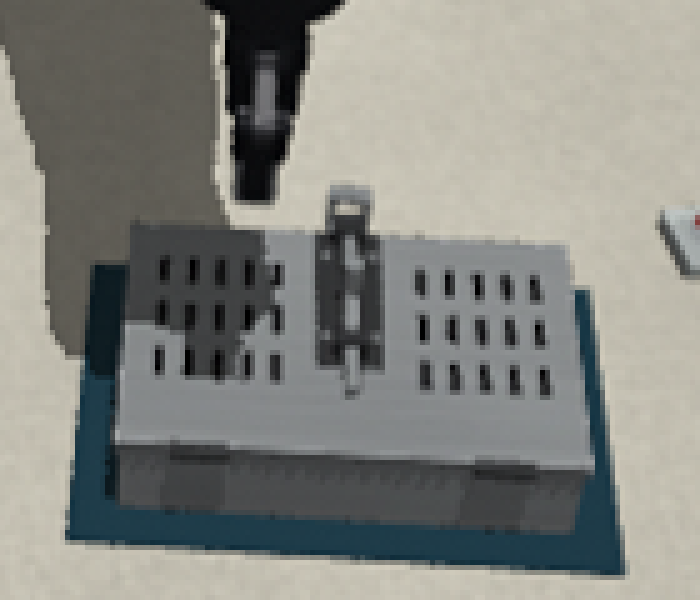

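{"method": "apply_moves", "body": {"motion": [{"slide": [0.028, 0.001, 0], "dr": [0, 0, 0]}, {"slide": [0.028, 0.001, 0], "dr": [0, 0, 0]}, {"slide": [0, 0, 0.025], "dr": [0, 0, 0]}, {"slide": [0, 0, 0.025], "dr": [0, 0, 0]}, {"slide": [0, 0, 0.018], "dr": [0, 0, 0]}, {"slide": [0, 0, 0.01], "dr": [0, 0, 0]}, {"slide": [0, 0, 0.002], "dr": [0, 0, 0]}, {"slide": [0, 0, 0], "dr": [0, 0, 0]}, {"slide": [0, 0, 0], "dr": [0, 0, 0]}]}}

```text
time_s: 17.22
eef_pos: [532.6, 145.4, 246.0]
ee_rot: [[0.221, 0.975, 0.001], [0.975, -0.221, 0.0], [0.0, 0.001, -1.0]]
ft_force: [-0.6, -0.8, -0.6]
finger_gap: -0.2
```

Run:
```python
from h import *
s=sense();print(s["time_s"],loc(s["eef_pos"]),s["ft_force"]);p=(s["eef_pos"],s["ee_rot"])
save("w10",capture("wrist"),None,1.5)
save("s10",capture("scene"),(260,130,400,250),5)
```

```text
17.2167 [  7.8   1.1 246. ] [-0.64665908 -0.82137256 -0.63945684]
```

View pics/s10.png

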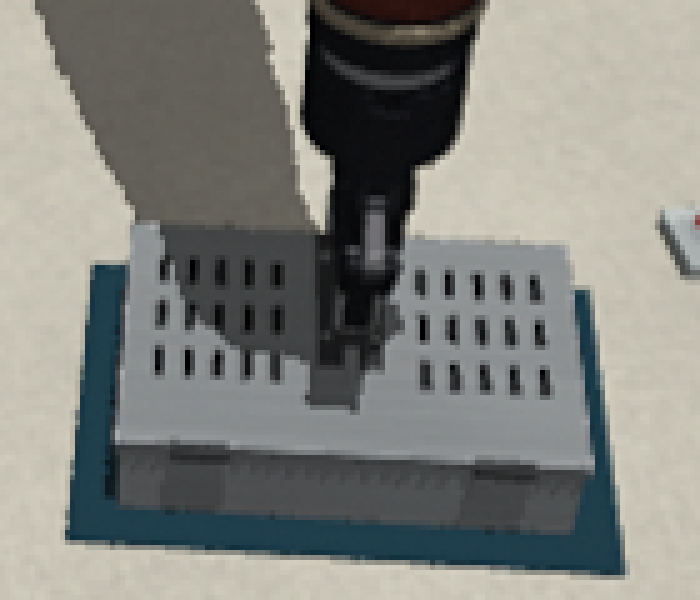

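View pics/w10.png

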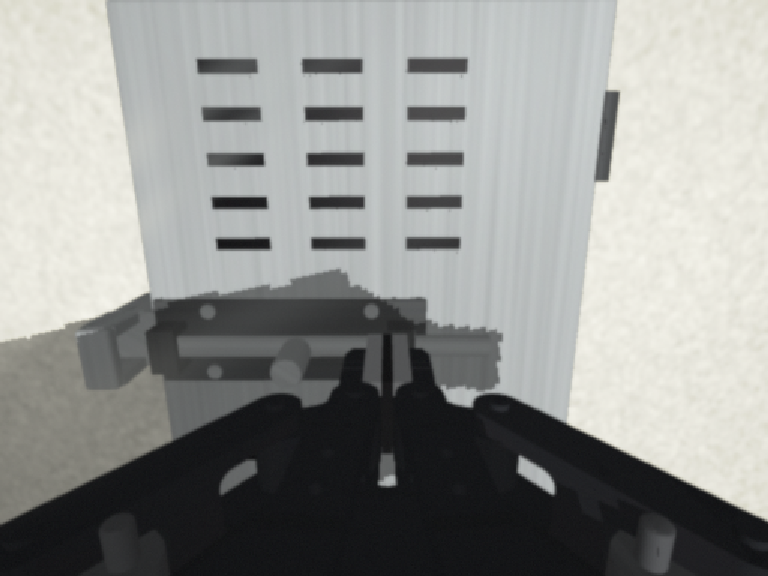

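{"method": "apply_moves", "body": {"motion": [{"slide": [0, -0.004, 0.001], "dr": [0, 0, 0]}, {"slide": [0, -0.005, 0], "dr": [0, 0, 0]}, {"slide": [0, -0.005, 0], "dr": [0, 0, 0]}, {"slide": [0, -0.005, 0], "dr": [0, 0, 0]}, {"slide": [0, -0.005, 0], "dr": [0, 0, 0]}, {"slide": [0, -0.004, 0], "dr": [0, 0, 0]}, {"slide": [0, -0.003, 0], "dr": [0, 0, 0]}, {"slide": [0, -0.003, 0], "dr": [0, 0, 0]}, {"slide": [0, 0, 0], "dr": [0, 0, 0]}]}}

```text
time_s: 18.07
eef_pos: [498.8, 153.1, 244.1]
ee_rot: [[0.221, 0.975, 0.0], [0.975, -0.221, 0.0], [0.0, 0.0, -1.0]]
ft_force: [1.3, -0.2, 2.1]
finger_gap: 0.3
```

Run:
```python
from h import *
s=sense();print(s["time_s"],loc(s["eef_pos"]),s["ft_force"]);p=(s["eef_pos"],s["ee_rot"])
save("w11",capture("wrist"),None,1.5)
```

```text
18.0667 [-26.8   1.1 244.1] [ 1.31528287 -0.20316301  2.0727263 ]
```

View pics/w11.png

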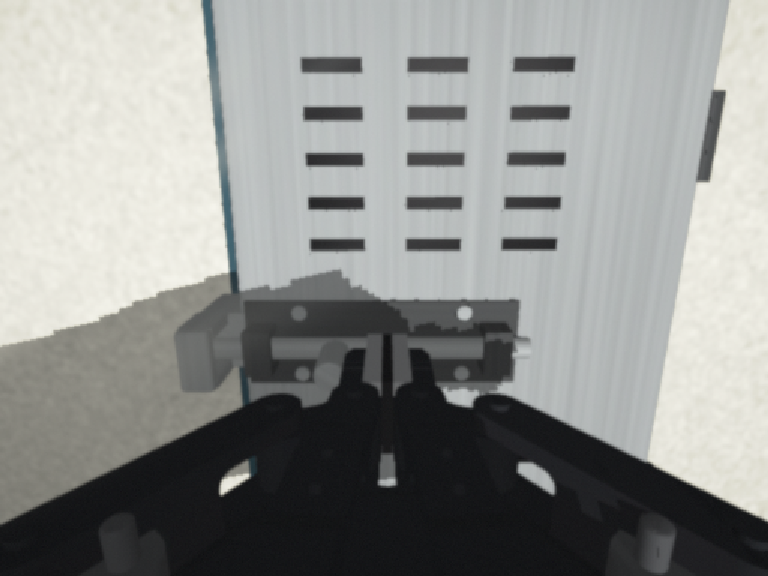

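{"method": "apply_moves", "body": {"motion": [{"slide": [0, -0.002, 0], "dr": [0, 0, 0]}, {"slide": [0, -0.002, 0], "dr": [0, 0, 0]}, {"slide": [0, -0.002, 0], "dr": [0, 0, 0]}, {"slide": [0, 0, 0], "dr": [0, 0, 0]}]}}

```text
time_s: 18.45
eef_pos: [493.1, 154.4, 244.0]
ee_rot: [[0.221, 0.975, -0.0], [0.975, -0.221, 0.0], [0.0, -0.0, -1.0]]
ft_force: [1.9, -0.1, 1.0]
finger_gap: -0.3
```

{"method": "apply_moves", "body": {"motion": [{"slide": [0, -0.002, 0], "dr": [0, 0, 0]}, {"slide": [0, -0.001, 0], "dr": [0, 0, 0]}, {"slide": [0, 0, 0], "dr": [0, 0, 0]}, {"slide": [0, 0, 0], "dr": [0, 0, 0]}]}}

```text
time_s: 18.78
eef_pos: [491.3, 154.8, 244.4]
ee_rot: [[0.222, 0.975, 0.003], [0.975, -0.222, -0.0], [0.0, 0.003, -1.0]]
ft_force: [9.1, -1.0, -2.3]
finger_gap: -0.1
```

{"method": "apply_moves", "body": {"motion": [{"slide": [0, -0.0015, 0], "dr": [0, 0, 0]}, {"slide": [0, 0, 0], "dr": [0, 0, 0]}, {"slide": [0, 0, 0], "dr": [0, 0, 0]}, {"slide": [0, 0, 0], "dr": [0, 0, 0]}]}}

```text
time_s: 19.12
eef_pos: [490.5, 154.9, 244.7]
ee_rot: [[0.222, 0.975, 0.005], [0.975, -0.222, -0.001], [0.0, 0.005, -1.0]]
ft_force: [13.0, -2.9, -3.3]
finger_gap: -0.2
```

Run:
```python
from h import *
s=sense();print(s["time_s"],loc(s["eef_pos"]),s["ft_force"])
```

```text
19.1167 [-35.3   1.  244.7] [13.02961628 -2.87576725 -3.3300813 ]
```

Force is rising with almost no further travel, so the bolt is at its stop. I'll back off, raise the tool and check.

{"method": "apply_moves", "body": {"motion": [{"slide": [0, 0.005, 0], "dr": [0, 0, 0]}, {"slide": [0, 0.006, 0], "dr": [0, 0, 0]}, {"slide": [0, 0.005, -0.01], "dr": [0, 0, 0]}, {"slide": [0, 0, -0.03], "dr": [0, 0, 0]}, {"slide": [0, 0, -0.03], "dr": [0, 0, 0]}, {"slide": [-0.03, 0, -0.01], "dr": [0, 0, 0]}, {"slide": [-0.03, 0, 0], "dr": [0, 0, 0]}, {"slide": [0, 0, 0], "dr": [0, 0, 0]}, {"slide": [0, 0, 0], "dr": [0, 0, 0]}, {"slide": [0, 0, 0], "dr": [0, 0, 0]}]}}

```text
time_s: 19.95
eef_pos: [491.2, 93.4, 323.6]
ee_rot: [[0.222, 0.975, -0.001], [0.975, -0.222, 0.001], [0.0, -0.001, -1.0]]
ft_force: [-0.4, 0.7, 0.5]
finger_gap: -0.1
```

Run:
```python
from h import *
s=sense();print(s["time_s"],loc(s["eef_pos"]),s["ft_force"]);p=(s["eef_pos"],s["ee_rot"])
save("w12",capture("wrist"),None,1.5)
save("s12",capture("scene"),(260,130,400,250),5)
save("t12",capture("top"),(100,80,420,280),2.4)
for X in [(-26,2,84),(-54,2,84),(-52,0,84)]: print(X,proj("wrist",wor(*X),p)*1.5+.5)
```

```text
19.95 [-21.  -58.8 323.6] [-0.38244533  0.73062285  0.48724592]
(-26, 2, 84) [379.08511282 176.77797866]
(-54, 2, 84) [317.9866622  176.84581946]
(-52, 0, 84) [322.5239181  181.31097799]
```

View pics/w12.png

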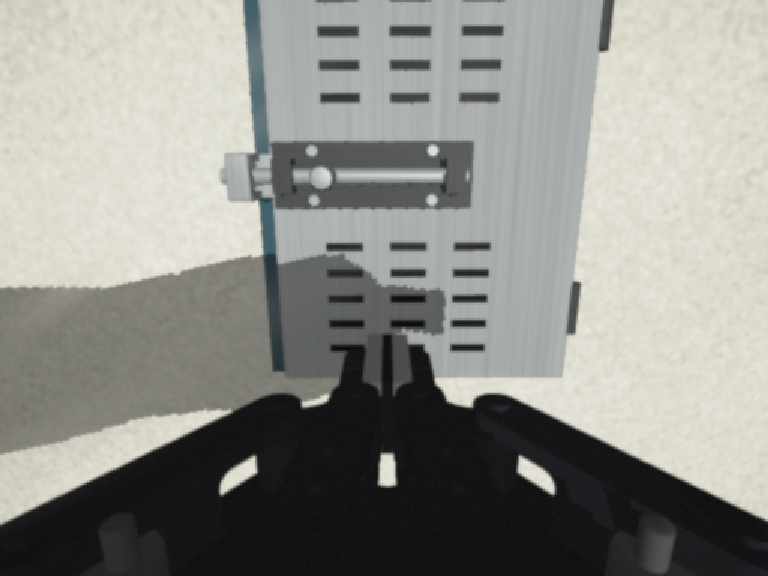

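View pics/s12.png

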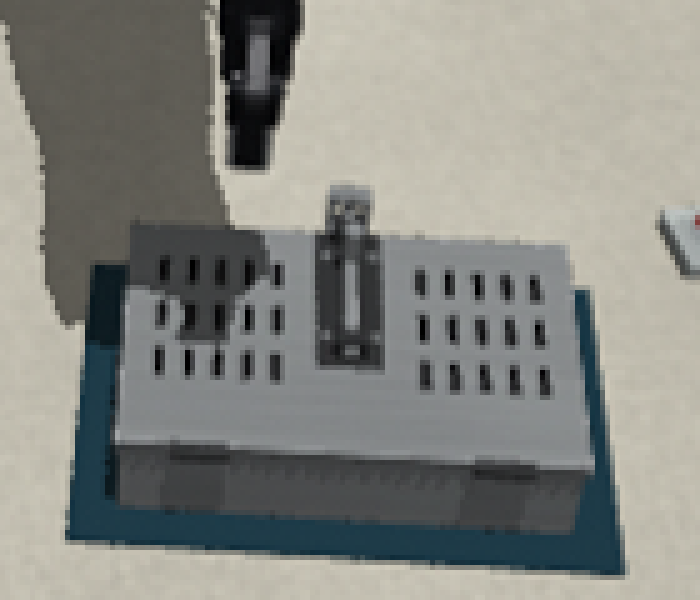

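View pics/t12.png

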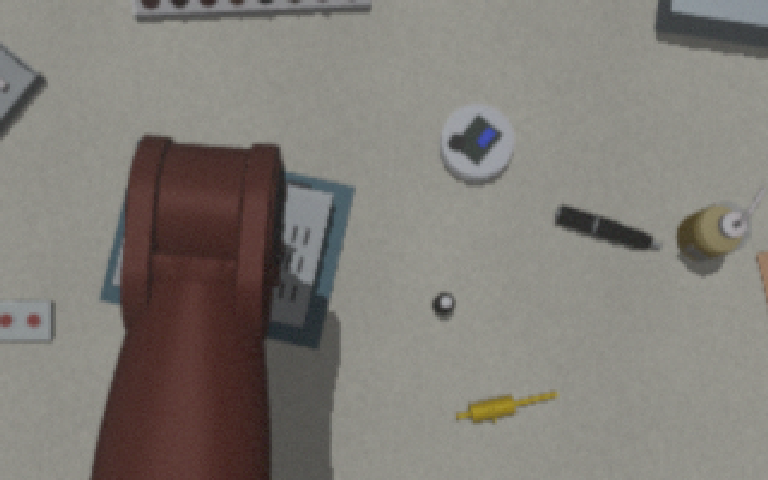

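Run:
```python
from h import *
s=sense();p=(s["eef_pos"],s["ee_rot"])
print("handle",loc(ray("wrist",(320.5/1.5,175.5/1.5),84,p)),"tip",loc(ray("wrist",(221/1.5,175.5/1.5),60.5,p)))
print(close_job())
```

```text
handle [-52.7   2.8  84. ] tip [-106.9    1.9   60.5]
the job is handed in; nothing more can be done
None
```

The job is done and handed in at about 20 s. The grip is packed, the lid is shut and the bolt is home. `close_job` reports no verdict, so this rests on my own checks.

- **Grip:** I laid it flat on the liner beside the tweezers and let go of it there. The wrist picture taken afterwards showed both lying in the box. I could not see them again once the lid was shut.
- **Lid:** I led it down slowly with the closed fingers. It came up hard on the rim, with 19.5 N of push-back and the fingertips at 54.3 mm, where a shut lid should be at 54 mm.
- **Bolt:** I pushed it until it met its stop, where the force rose to 13 N with almost no further travel. The last wrist picture puts the handle at box x = -52.7 mm (-52 mm is home). It also shows the bolt tip about 7 mm beyond the keeper's far side.
- **Robot and other items:** The gripper was raised clear before hand-in, with fingertips at about 150 mm and no contact force. By eye in the last top view, the pen, wash bottle, pigment bottle, power unit and yellow look-alike were where they started. I did not check the ink block on its own.

One disagreement between measurements: the wrist and top cameras differed by about 2 to 6 mm on the box's position along y. I used a value in between, and it had no visible effect.

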